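Take the dust cap off a trolley wheel of unknown thread hand

TASK

One of our stock trolleys runs rough: its wheel lies on the repair board on the packing table, and we want to get at the bearing under its dust cap. Left and right wheels have opposite quarter-turn threads and nobody knows which this one is, so try turning the cap by its grip bar both ways; in the way that loosens it, turn it about a quarter turn, then lift it straight off, roughly level. Finish while holding the cap in the gripper about 10 cm above where it sat, still and touching nothing else, and leave the tin, the white pot and the spanner where they are.

Things in the scene. Friction and masses are not known exactly. Their poses are not given: they have to be found in the camera images.
- wheel: Trolley wheel lying flat, fixed on a plywood board 200 x 200 x 18 mm; black tyre 160 mm across, upper face 58 mm above the table; steel hub 72 mm across, top at 64 mm; in its middle a neck 28 to 49 mm across, top at 95 mm (under the cap). It cannot move. Origin: on the table, on the wheel's axis; z up; x lies along the cap's grip bar while the cap is tight (within 3 degrees).
- cap_grip (a point): Middle of the grip bar of the loose aluminium dust cap, on the cap's axis. Cap: round dish 62 mm across, 31 mm high, with an upright bar on top, 54 mm long (own x), 14 mm wide (own y), 36 mm high above the flat top; about 0.15 kg. This point is 18 mm above the flat top, 18 mm below the bar's top and 118 mm above the table while seated; z up.
- cap: The same cap; origin: centre of its rim's underside, 49 mm below cap_grip. Two inner lugs sit in a hidden quarter-turn thread, its hand left to chance. Wrong way: after 5 to 15 degrees of play a stop (1.5 N m of twist or more at 25 degrees; forcing on overloads the wrist). Right way: under 0.1 N m, does not rise; lugs free from 50 degrees, lift at 55 to 115. Before that a pull up is blocked.
- can_mid (a point): Bystander: middle of a loose closed food tin, 73 mm across, 105 mm high, standing on the table about 0.2 m to the side of the wheel's axis.
- pot_mid (a point): Bystander: middle of a loose small white pot, 68 mm across, 50 mm high, on the table about 0.2 m to the other side of the wheel's axis.
- spanner_mid (a point): Bystander: a loose steel spanner 170 mm long lying flat on the table about 0.2 m from the wheel's axis, on the side away from the robot; the point is near its middle.
Things that resemble listed ones, but are neither listed nor needed, are in the scene too. What is shaped like the cap but orange or purple is not meant.

How it is judged (in metres and radians):
On the way:
1. the cap is turned loose (more than 46 degrees from tight) while it still sits on the neck (angle between the x axis of cap_grip and the x axis of wheel, either way round above 0.8 rad and z of cap_grip in the frame of wheel below 0.124 m and horizontal distance between cap_grip and wheel below 0.006 m), for 0.05 s.
At the end, for the whole second after the job is handed in: The fingers hold the cap still (under 30 mm/s), 70 to 150 mm above its seated height, within 50 mm sideways of the wheel's axis, tilted less than 20 degrees, touching nothing but the gripper (z of cap_grip in the frame of wheel between 0.188 and 0.268 m and horizontal distance between cap_grip and wheel below 0.05 m and angle between cap_grip's own z axis and vertical below 0.35 rad and contact force between cap and the fingers above 1 N and contact force between cap and wheel below 0.1 N and linear speed of cap below 0.03 m/s); the arm keeps its last pose, push and grip.
It fails at once if the tin is moved more than 20 mm (distance of can_mid from where it was at the start of the episode above 0.02 m).
It fails at once if the pot is moved more than 20 mm (distance of pot_mid from where it was at the start of the episode above 0.02 m).
It fails at once if the spanner is moved more than 20 mm (distance of spanner_mid from where it was at the start of the episode above 0.02 m).
It also fails if it takes over 48 s, if anything falls off the work surface, if the arm or the gripper's body presses on something with over 40 N, if the wrist force passes 120 N, or if a joint passes its speed limit or range.

ROBOT

A 6-joint arm with a two-finger parallel gripper is mounted at the origin on the work surface. World frame = base frame: x ahead of the robot, y to its left, z up, the work surface at z = 0. Lengths are in mm, angles in rad, forces in N, time in s.
With the tool pointing down it reaches from about 350 to 875 mm from the base axis. Payload 4.2 kg.
Tool frame: the origin (TCP) lies on the mounting face of the last link; the fingertips stand 173 mm ahead of it and the grasp point (between the pads) lies grip_point_offset ahead of it (grip_point_offset is the distance from the TCP to the grasp point, in mm); z points along the fingers, y is the line along which they close (so a half turn about z gives the same grasp; the last joint's range is limited). The gripper opens to 85 mm and grips with 20 to 120 N. Pads are 22 mm wide; open, the fingers measure 114 mm over their backs; the gripper's body (76 mm by 85 mm) begins 54 mm behind the grasp point. The pads swing forward as they close: fully open they stand 13 mm farther back than shut.
Start: joints at [-1.011, 0.385, 0.008, 0, -1.194, -0.259], TCP at [185.194, -596.911, 404.712] pointing down, gripper open.
Joint ranges: [-3.14, 3.14], [-1.21, 2.06], [-1.07, 1.41], [-3.16, 2.05], [-2.99, -0.16], [-3.1, 3.1]. Speed limits (rad/s): [2.79, 2.79, 3.14, 3.14, 3.14, 3.14].

INTERFACE

Orientations are given as a unit quaternion [x, y, z, w].
In Python, from bench import read_state, get_image, job_done, recognise, place_of, grip_point_offset gives the robot as it stands. The module is installed in compiled form; this text tells all that it offers.
- The arm moves only by the tool carry_out, never from a script. Its arguments are lists of equal length, an entry for each row: "slide": the shift along the tool's x, y, z in m, a list of three; "roll": the turn about the tool's z in degrees; "claw": the finger opening in m, from 0 to 0.0854. A call has 1 to 8 rows; each row is the pose to reach, as a shift and turn from the pose commanded when the call began, along the tool's axes at that moment; what a row does not reach only later rows make up. A row lasts 1/8 s, in which the tool goes at most 62.5 mm and 10.7 degrees, less where a joint would pass 70% of its speed; a pose out of reach is approached as far as the arm can. A call with a gripper value outside its range is refused whole. The fingers move at their own pace and stop on an object; the grip force is fixed at half the most. Time passes only in rows, so rows that repeat a pose let the fingers close. It gives the time, the measured TCP pose, the force, the opening and the grip force at its end, in the units of the state.
- read_state(): the state, without advancing time (a new reading comes with each control period).
- get_image(name): name is "scene" or "side" or "wrist"; returns a dict with "img" (480x640x3 uint8, red, green, blue), "z_map" (480x640 float32, mm along the optical axis (not along the pixel's ray), 0 where there is no reading), "mtx" (3x3 intrinsics, pixels), "k1" (the pictures are not rectified: a ray, as slopes to the right and down, at radius r is drawn at 1 + k1 r^2 times it, then the intrinsics apply), "world_from_camera" (4x4, takes a point from camera to world coordinates); the wrist camera has in their place "T_tool_cam" (4x4, takes a point from camera to tool coordinates, whose origin is the TCP and whose axes are the flange's). Camera axes: x right, y up, looking along -z (the intrinsics and any distortion apply to the point x, -y, -z); pixel columns grow to the right and rows downward; lengths in mm; the calibration is good to about 2 mm. A picture is of the moment at which its call begins: read the wrist's pose just before it.
- job_done(): hands the job in; it is judged then, once.
Trained networks look in a picture, given as the dict that the camera call returned (one of the last four; its "shot" number tells which), for a name from the list of things; names that differ only in an ending like _2 or _b are one class to them, and where a whole thing is asked for, a point or a joint stands for the part that bears it (a point fixed in the world has none). Each returns a list of dicts, best first, with "conf" (0 to 1); they miss things now and then, are a little off and sometimes report something else, mostly with a low value. They report only what shows in the picture. A call takes as long as a camera call. They do not tell look-alikes from the thing itself.
- recognise(picture, thing): "at" ([column, row] in pixels, amid what is visible of it).
- place_of(picture, thing): "at" ([column, row] in pixels: a listed point, or the origin of a listed thing).
The state is a dict: "clock": time; "joints": joint angles; "joint_vel": joint speeds; "joint_efforts": joint torques, N m; "position": TCP position; "ee_rot": TCP orientation; "contact_force": force on the tool from outside, world axes, zero at the start; "wrist_torque": the same for the moment, N m; "gripper_width": finger opening in mm; "grasp_force": force on a finger pad.
Only numpy, scipy, OpenCV 4.12 (cv2) and the standard library are available. Lean on these libraries where they do the work, as an engineer would, in place of code of your own. Each camera call takes 0.05 s, during which the arm holds its last target. There are 200 camera calls.

## Working session

There is one attempt and no reset: what is moved stays moved. The work goes in short steps, Python scripts to look and compute and a tool call to move; the robot and the scene stay as the last step left them, time stands still between calls to the robot, and variables do not carry over. Pictures are saved under pics/ and viewed, at most 10 in all, crops included, and the job is handed in when it is done.

Besides the shell and the picture viewer there is one more tool, called after "Request:" by a JSON object that holds its "fn" and its "kwargs", one argument or row to a line. carry_out: Moves the arm, as the interface text tells. Its arguments: {"type":"object","properties":{"slide":{"type":"array"},"roll":{"type":"array"},"claw":{"type":"array"}},"required":["slide","roll","claw"]}

```bash
mkdir -p pics
cat > h.py <<'E'
import numpy as np, cv2
from bench import *
from scipy.spatial.transform import Rotation as R
def tool():
    s=read_state(); T=np.eye(4); T[:3,:3]=R.from_quat(s["ee_rot"]).as_matrix(); T[:3,3]=s["position"]; return T
def shot(n):
    T=tool(); p=get_image(n); p["W"]=np.array(p["world_from_camera"]) if n!="wrist" else T@np.array(p["T_tool_cam"]); return p
def ray(p,uv):
    K=np.array(p["mtx"]); d=(np.array(uv,float)-[K[0,2],K[1,2]])/[K[0,0],K[1,1]]
    s=d.copy()
    for _ in range(20): s=d/(1+p["k1"]*(s@s))
    return s
def pt(p,uv,z=None):
    s=ray(p,uv)
    if z is None: z=p["z_map"][int(round(uv[1])),int(round(uv[0]))]
    return (p["W"]@np.array([s[0]*z,-s[1]*z,-z,1]))[:3]
def onplane(p,uv,h):
    a=pt(p,uv,1.0); o=p["W"][:3,3]; return o+(a-o)*(h-o[2])/(a-o)[2]
def cloud(p):
    K=np.array(p["mtx"]); v,u=np.mgrid[:480,:640]
    D=np.array([p["k1"],0,0,0,0.])
    s=cv2.undistortPoints(np.stack([u,v],-1).reshape(-1,1,2).astype(float),K,None).reshape(480,640,2)
    d=s.copy()
    for _ in range(15): s=d/(1+p["k1"]*(s**2).sum(-1,keepdims=True))
    z=p["z_map"]; P=np.stack([s[...,0]*z,-s[...,1]*z,-z],-1)@p["W"][:3,:3].T+p["W"][:3,3]
    P[z==0]=np.nan
    return P
def save(p,name,crop=None,f=1):
    im=p["img"][...,::-1]
    if crop: a,b,c,d=crop; im=im[b:d,a:c]
    cv2.imwrite("pics/"+name,cv2.resize(im,None,fx=f,fy=f,interpolation=cv2.INTER_CUBIC))
E
python3 - <<'E'
from h import *
print(grip_point_offset, read_state())
for n in ["scene","side","wrist"]:
    p=shot(n); save(p,n+"0.png")
    hs=dict(cap_grip=118,wheel=0,can_mid=52,pot_mid=25,spanner_mid=4)
    for t,h in hs.items():
        for r in place_of(p,t)[:4]:
            print(n,t,r["conf"],np.round(r["at"]),onplane(p,r["at"],h).round())
a=[cv2.imread(f"pics/{n}0.png") for n in ["scene","side"]]
cv2.imwrite("pics/both.png",cv2.resize(np.vstack(a),(600*2//3*1,600)) if 0 else np.vstack([cv2.resize(x,(400,300)) for x in a]))
E
```

```text
154.70000000000002 {'clock': 0.0, 'joints': array([-1.01137522e+00,  3.85571224e-01,  6.61460953e-03, -5.26807223e-04,
       -1.19397676e+00, -2.58581010e-01]), 'joint_vel': array([-0.00105602, -0.00129602, -0.00030467,  0.00203447,  0.00125764,
       -0.00123058]), 'joint_efforts': array([ 5.66845192e-04, -3.92288911e+01,  1.88399827e+01,  4.18625951e+00,
       -4.74318804e-03,  1.31006553e-05]), 'position': array([ 185.16690419, -596.72547451,  403.603786  ]), 'ee_rot': array([-1.49757274e-01,  9.88722184e-01,  1.07775326e-03, -2.00318018e-04]), 'contact_force': array([-0.48455485, -0.46263943, -0.33239588]), 'wrist_torque': array([-0.03302664, -0.03686072, -0.00637557]), 'grasp_force': 0.0, 'gripper_width': 85.25026225047694}
scene cap_grip 0.83 [264. 246.] [576. -61. 118.]
scene cap_grip 0.8 [262. 223.] [501. -42. 118.]
scene cap_grip 0.78 [162. 336.] [ 737. -261.  118.]
scene cap_grip 0.77 [370. 321.] [817.  25. 118.]
scene wheel 0.96 [270. 296.] [579. -55.   0.]
scene can_mid 0.69 [374. 257.] [599. 155.  52.]
scene pot_mid 0.8 [161. 304.] [ 555. -254.   25.]
scene spanner_mid 0.98 [309. 374.] [786. -57.   4.]
side cap_grip 0.93 [334. 178.] [ 618. -156.  118.]
side cap_grip 0.76 [219. 242.] [690. 132. 118.]
side cap_grip 0.75 [332. 206.] [575. -56. 118.]
side wheel 0.96 [331. 259.] [571. -54.   0.]
side can_mid 0.69 [266. 296.] [592. 148.  52.]
side pot_mid 0.56 [378. 204.] [ 555. -253.   25.]
side spanner_mid 0.92 [241. 225.] [791. -65.   4.]
side spanner_mid 0.32 [263. 297.] [627. 108.   4.]
```

View pics/scene0.png

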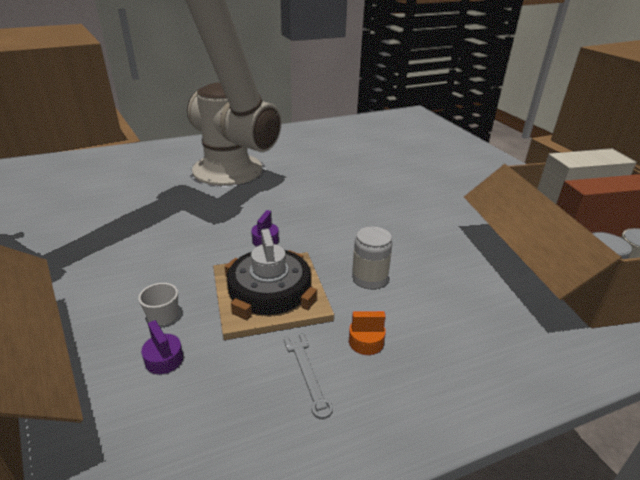

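View pics/side0.png

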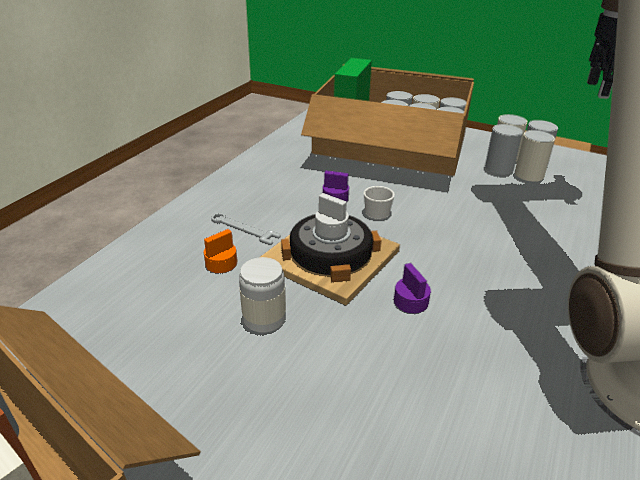

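Candidates for the cap: silver on the wheel, scene (264,246) / side (332,206); purple (265,228) and (162,345), orange (367,330) standing on the table. The silver one on the hub is aluminium and seated on the wheel, so it's the one meant. I'll confirm it in a crop and measure the bar.

Run:
```python
from h import *
for n,c in [("scene",(210,200,340,330)),("side",(270,150,410,290))]:
    p=shot(n); P=cloud(p)
    if n=="scene": save(p,"crop0.png",c,4)
    m=(np.hypot(P[...,0]-576,P[...,1]+57)<60)&(P[...,2]>108)&(P[...,2]<150)
    m2=m&(P[...,2]>131)
    for M in (m,m2):
        q=P[M]; 
        if len(q)<5: print(n,len(q)); continue
        r=cv2.minAreaRect(q[:,:2].astype(np.float32)); 
        w,V=np.linalg.eigh(np.cov(q[:,:2].T)); a=np.degrees(np.arctan2(V[1,1],V[0,1]))%180
        print(n,len(q),q.mean(0).round(1),q[:,2].max().round(1),r,a.round(1),np.sqrt(w))
```

```text
scene 266 [585.1 -57.6 128. ] 136.9 ((576.782470703125, -55.13556671142578), (14.227792739868164, 55.85292434692383), 80.84325408935547) 172.9 [ 4.33611564 17.41890271]
scene 148 [578.6 -55.8 134.8] 136.9 ((576.203369140625, -54.994842529296875), (14.134264945983887, 54.6645393371582), 80.84325408935547) 170.8 [ 4.10307208 16.64199025]
side 457 [572.1 -52.4 125.1] 137.7 ((574.4078979492188, -55.53705596923828), (19.047136306762695, 55.122047424316406), 79.53112030029297) 173.7 [ 3.73981056 16.50723573]
side 163 [573.  -54.8 134.8] 137.7 ((574.3230590820312, -56.78784942626953), (18.141355514526367, 54.58611297607422), 75.71809387207031) 171.8 [ 4.43091587 15.96956449]
```

View pics/crop0.png

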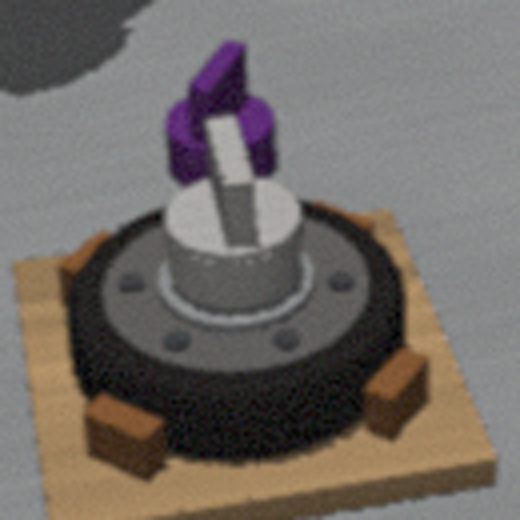

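The crop confirms it: the silver cap sits on the hub, with its bar running from (225,125) to (235,240), and the purple one stands behind it on the table. Bar centre ≈ (575.5, -55.5), direction ≈ -9°. I'm going above it now.

Request:
{"fn": "carry_out", "kwargs": {
  "slide": [
    [-0.02,0.015,0],
    [-0.06,0.045,0],
    [-0.105,0.08,0],
    [-0.15,0.113,0],
    [-0.195,0.147,0],
    [-0.24,0.18,0],
    [-0.285,0.214,0],
    [-0.32,0.241,0]
  ],
  "roll": [0,0,0,0,0,0,0,0],
  "claw": [0.085,0.085,0.085,0.085,0.085,0.085,0.085,0.085]
}}

```text
clock: 2.0
position: [420.4, -270.1, 405.1]
ee_rot: [-0.15, 0.989, -0.0, 0.0]
contact_force: [0.3, -0.6, -1.3]
gripper_width: 84.9
grasp_force: 0.0
```

Request:
{"fn": "carry_out", "kwargs": {
  "slide": [
    [-0.04,0.03,0],
    [-0.08,0.06,0],
    [-0.12,0.09,0],
    [-0.16,0.12,0],
    [-0.19,0.143,0],
    [-0.213,0.16,0],
    [-0.213,0.16,0],
    [-0.213,0.16,0]
  ],
  "roll": [4,8,12,16,20,24,26.2,26.2],
  "claw": [0.085,0.085,0.085,0.085,0.085,0.085,0.085,0.085]
}}

```text
clock: 3.0
position: [575.6, -55.6, 404.5]
ee_rot: [0.078, 0.997, -0.0, -0.0]
contact_force: [0.2, -0.0, 1.0]
gripper_width: 85.3
grasp_force: 0.0
```

```bash
cat > m.py <<'E'
from h import *
T=tool(); s=read_state(); print(s["clock"],s["position"].round(1),s["joints"].round(2),s["contact_force"].round(1),s["wrist_torque"].round(2))
print("tool y angle",np.degrees(np.arctan2(T[1,1],T[0,1])).round(1),"z",T[:3,2].round(3))
p=shot("wrist"); save(p,"w1.png"); P=cloud(p)
m=(np.hypot(P[...,0]-575.5,P[...,1]+55.5)<50)&(P[...,2]>126)&(P[...,2]<150)
q=P[m]; print(len(q))
if len(q)>5:
    r=cv2.minAreaRect(q[:,:2].astype(np.float32)); w,V=np.linalg.eigh(np.cov(q[:,:2].T))
    c=q.mean(0); print(c.round(1),r,(np.degrees(np.arctan2(V[1,1],V[0,1]))%180).round(1),"tool frame",(T[:3,:3].T@(np.r_[r[0],136]-T[:3,3])).round(1))
for t in ["cap_grip"]:
    for r in place_of(p,t)[:3]: print(t,r["conf"],np.round(r["at"]),onplane(p,r["at"],118).round(1))
E
python3 m.py
```

```text
3.0 [575.6 -55.6 404.5] [ 0.18  0.31 -0.11 -0.   -1.16 -1.91] [ 0.2 -0.   1. ] [-0.05  0.02 -0.02]
tool y angle 81.1 z [-0. -0. -1.]
1552
[572.6 -57.7 136.1] ((574.5677490234375, -58.16484832763672), (13.594686508178711, 53.94533920288086), 81.33685302734375) 171.4 tool frame [  0.5  -2.6 268.5]
cap_grip 0.9 [314. 238.] [575.9 -58.9 118. ]
cap_grip 0.88 [125. 329.] [ 628.5 -221.4  118. ]
```

View pics/w1.png

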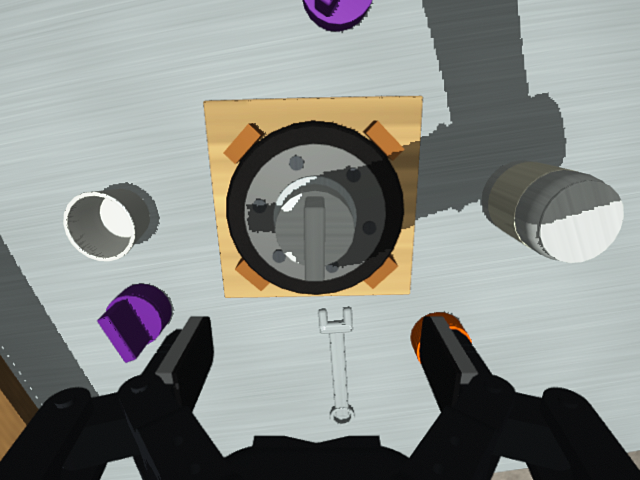

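The wrist view shows the grip bar from (314,195) to (314,280), the pot at (100,225), the tin at (575,220) and the spanner below at (338,370). Joint 6 is at -1.91, so one turning direction would run out of range. I'll re-grasp half a turn round, which puts it near +1.23, then descend.

Request:
{"fn": "carry_out", "kwargs": {
  "slide": [
    [0,0,0],
    [0,0,0],
    [0,0,0],
    [0,0,0],
    [0,0,0],
    [0,0,0],
    [0,0,0],
    [0.0004,-0.0015,0]
  ],
  "roll": [-10,-20,-30,-40,-50,-60,-70,-80],
  "claw": [0.085,0.085,0.085,0.085,0.085,0.085,0.085,0.085]
}}

```text
clock: 4.1
position: [574.5, -57.9, 404.9]
ee_rot: [-0.583, 0.812, -0.0, 0.0]
contact_force: [-0.3, -1.0, -0.6]
gripper_width: 85.2
grasp_force: 0.0
```

Request:
{"fn": "carry_out", "kwargs": {
  "slide": [
    [0,0,0],
    [0,0,0],
    [0,0,0],
    [0,0,0],
    [0,0,0],
    [0,0,0],
    [0,0,0],
    [0,0,0]
  ],
  "roll": [-10,-20,-30,-40,-50,-60,-70,-80],
  "claw": [0.085,0.085,0.085,0.085,0.085,0.085,0.085,0.085]
}}

```text
clock: 5.1
position: [574.5, -58.0, 404.9]
ee_rot: [0.969, -0.247, 0.0, -0.0]
contact_force: [-0.2, -0.8, -0.8]
gripper_width: 85.0
grasp_force: 0.0
```

Request:
{"fn": "carry_out", "kwargs": {
  "slide": [
    [0,0,0],
    [0,0,0],
    [0,0,0.02],
    [0,0,0.04],
    [0,0,0.06],
    [0,0,0.08],
    [0,0,0.08],
    [0,0,0.08]
  ],
  "roll": [-10,-20,-20,-20,-20,-20,-20,-20],
  "claw": [0.085,0.085,0.085,0.085,0.085,0.085,0.085,0.085]
}}

```text
clock: 6.1
position: [575.1, -57.7, 325.7]
ee_rot: [0.997, -0.078, 0.001, 0.0]
contact_force: [0.5, 0.1, 1.5]
gripper_width: 85.1
grasp_force: 0.0
```

```bash
sed -i 's/w1.png/w2.png/' m.py; python3 m.py
```

```text
6.1 [575.1 -57.7 325.7] [ 0.18  0.37 -0.22  0.   -0.97  1.23] [0.5 0.1 1.5] [ 0.   -0.04  0.03]
tool y angle -99.0 z [ 0.002 -0.    -1.   ]
3053
[578.6 -59.  136.1] ((575.3636474609375, -58.39512634277344), (14.024270057678223, 55.112953186035156), 80.99395751953125) 171.1 tool frame [1.000e-01 7.000e-01 1.897e+02]
cap_grip 0.9 [293. 442.] [468.1 -26.9 118. ]
cap_grip 0.88 [315. 288.] [573.1 -57.8 118. ]
cap_grip 0.7 [630.  52.] [ 665.3 -215.8  118. ]
```

Request:
{"fn": "carry_out", "kwargs": {
  "slide": [
    [0,0.0005,0.015],
    [0,0.0005,0.03],
    [0,0.0005,0.04],
    [0,0.0005,0.0455],
    [0,0.0005,0.0455],
    [0,0.0005,0.0455],
    [0,0.0005,0.0455],
    [0,0.0005,0.0455]
  ],
  "roll": [0,0,0,0,0,0,0,0],
  "claw": [0.085,0.085,0.085,0.06,0.03,0.02,0.02,0.02]
}}

```text
clock: 7.2
position: [574.8, -57.9, 279.5]
ee_rot: [0.997, -0.078, 0.0, -0.0]
contact_force: [0.1, 0.1, -0.5]
gripper_width: 19.6
grasp_force: 0.0
```

Request:
{"fn": "carry_out", "kwargs": {
  "slide": [
    [0,0,0],
    [0,0,0],
    [0,0,0],
    [0,0,0]
  ],
  "roll": [0,0,0,0],
  "claw": [0.015,0.012,0.008,0.008]
}}

```text
clock: 7.7
position: [574.9, -57.8, 279.6]
ee_rot: [0.997, -0.078, 0.0, -0.0]
contact_force: [-1.5, 1.7, 3.6]
gripper_width: 13.0
grasp_force: 58.8
```

```bash
cat > st.py <<'E'
from h import *
s=read_state(); T=tool()
print(s["clock"],s["position"].round(1),"yaw",np.degrees(np.arctan2(T[1,1],T[0,1])).round(1),"F",s["contact_force"].round(1),"M",s["wrist_torque"].round(2),s["gripper_width"].round(1),round(s["grasp_force"],1),"j",s["joints"].round(2))
E
python3 st.py
```

```text
Traceback (most recent call last):
  File "st.py", line 3, in <module>
    print(s["clock"],s["position"].round(1),"yaw",np.degrees(np.arctan2(T[1,1],T[0,1])).round(1),"F",s["contact_force"].round(1),"M",s["wrist_torque"].round(2),s["gripper_width"].round(1),round(s["grasp_force"],1),"j",s["joints"].round(2))
                                                                                                                                                                ^^^^^^^^^^^^^^^^^^^^^^^^
AttributeError: 'float' object has no attribute 'round'
```

Gripped, with almost no side force. Next is a gentle trial turn one way.

Request:
{"fn": "carry_out", "kwargs": {
  "slide": [
    [0,0,0],
    [0,0,0],
    [0,0,0],
    [0,0,0],
    [0,0,0],
    [0,0,0]
  ],
  "roll": [-3,-6,-9,-12,-15,-15],
  "claw": [0.008,0.008,0.008,0.008,0.008,0.008]
}}

```text
clock: 8.45
position: [574.8, -58.2, 279.6]
ee_rot: [0.999, 0.052, 0.0, 0.0]
contact_force: [-0.4, -0.6, 3.5]
gripper_width: 13.3
grasp_force: 58.8
```

```bash
sed -i 's/s\["gripper_width"\].round(1)/round(float(s["gripper_width"]),1)/' st.py; python3 st.py
```

```text
8.45 [574.8 -58.2 279.6] yaw -84.0 F [-0.4 -0.6  3.5] M [-0.22  0.1  -0.  ] 13.3 58.8 j [ 0.18  0.42 -0.28  0.   -0.87  1.5 ]
```

Request:
{"fn": "carry_out", "kwargs": {
  "slide": [
    [0,0,0],
    [0,0,0],
    [0,0,0],
    [0,0,0]
  ],
  "roll": [-2,-4,-6,-6],
  "claw": [0.008,0.008,0.008,0.008]
}}

```text
clock: 8.95
position: [574.9, -58.0, 279.6]
ee_rot: [0.994, 0.106, 0.0, 0.0]
contact_force: [-0.1, -1.7, 5.3]
gripper_width: 12.6
grasp_force: 59.1
```

```bash
python3 st.py
```

```text
8.95 [574.9 -58.  279.6] yaw -77.9 F [-0.1 -1.7  5.3] M [-0.42  0.15  0.07] 12.6 59.1 j [ 0.18  0.42 -0.28  0.   -0.87  1.6 ]
```

Request:
{"fn": "carry_out", "kwargs": {
  "slide": [
    [0,0,0],
    [0,0,0],
    [0,0,0],
    [0,0,0]
  ],
  "roll": [-1.5,-3,-5,-5],
  "claw": [0.008,0.008,0.008,0.008]
}}

```text
clock: 9.45
position: [575.0, -57.9, 279.6]
ee_rot: [0.989, 0.149, 0.0, 0.0]
contact_force: [-0.1, -1.0, 4.8]
gripper_width: 13.2
grasp_force: 59.1
```

```bash
python3 st.py
```

```text
9.45 [575.  -57.9 279.6] yaw -72.9 F [-0.1 -1.   4.8] M [-0.22  0.11  0.1 ] 13.2 59.1 j [ 0.18  0.42 -0.28  0.   -0.87  1.69]
```

There is almost no twist at 26° (0.1 N m, where the wrong way would give at least 1.5), so this way loosens it. I'm carrying on to about 80°.

Request:
{"fn": "carry_out", "kwargs": {
  "slide": [
    [0,0,0],
    [0,0,0],
    [0,0,0],
    [0,0,0],
    [0,0,0],
    [0,0,0],
    [0,0,0],
    [0,0,0]
  ],
  "roll": [-3,-7,-11,-15,-19,-23,-27,-27],
  "claw": [0.008,0.008,0.008,0.008,0.008,0.008,0.008,0.008]
}}

```text
clock: 10.45
position: [575.1, -57.7, 279.6]
ee_rot: [0.927, 0.375, 0.001, 0.0]
contact_force: [-0.5, 0.1, 5.3]
gripper_width: 13.3
grasp_force: 59.0
```

```bash
python3 st.py
```

```text
10.45 [575.1 -57.7 279.6] yaw -45.9 F [-0.5  0.1  5.3] M [0.01 0.02 0.08] 13.3 59.0 j [ 0.18  0.42 -0.28  0.   -0.87  2.16]
```

Request:
{"fn": "carry_out", "kwargs": {
  "slide": [
    [0,0,0],
    [0,0,0],
    [0,0,0],
    [0,0,0],
    [0,0,0],
    [0,0,0],
    [0,0,0],
    [0,0,0]
  ],
  "roll": [-4,-8,-12,-16,-20,-24,-28,-28],
  "claw": [0.008,0.008,0.008,0.008,0.008,0.008,0.008,0.008]
}}

```text
clock: 11.45
position: [575.1, -57.7, 279.6]
ee_rot: [0.809, 0.588, 0.001, 0.0]
contact_force: [0.5, 0.1, 5.0]
gripper_width: 13.5
grasp_force: 59.1
```

```bash
python3 st.py
python3 - <<'E'
from h import *
p=shot("scene"); save(p,"turn.png",(190,130,350,310),3.3)
E
```

```text
11.45 [575.1 -57.7 279.6] yaw -18.0 F [0.5 0.1 5. ] M [ 0.01 -0.06  0.04] 13.5 59.1 j [ 0.18  0.42 -0.28  0.   -0.87  2.65]
```

View pics/turn.png

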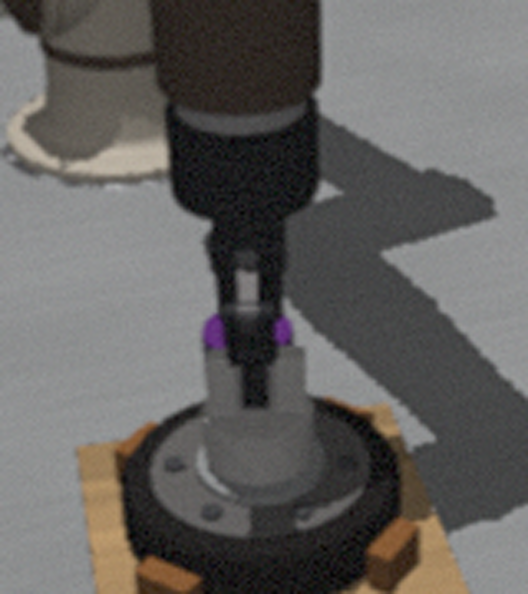

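The picture shows the bar now lying across, from (205,370) to (305,370), with the fingers at (255,350). The cap has turned about 81° with the gripper and still sits on the neck. Next I lift it straight up slowly.

Request:
{"fn": "carry_out", "kwargs": {
  "slide": [
    [0,0,-0.003],
    [0,0,-0.006],
    [0,0,-0.01],
    [0,0,-0.015],
    [0,0,-0.02],
    [0,0,-0.025],
    [0,0,-0.03],
    [0,0,-0.03]
  ],
  "roll": [0,0,0,0,0,0,0,0],
  "claw": [0.008,0.008,0.008,0.008,0.008,0.008,0.008,0.008]
}}

```text
clock: 12.5
position: [574.9, -57.9, 309.8]
ee_rot: [0.809, 0.588, 0.001, 0.0]
contact_force: [-0.6, -0.4, -1.2]
gripper_width: 13.4
grasp_force: 58.4
```

```bash
python3 st.py
```

```text
12.5 [574.9 -57.9 309.8] yaw -18.0 F [-0.6 -0.4 -1.2] M [ 0.03  0.   -0.03] 13.4 58.4 j [ 0.18  0.39 -0.24  0.   -0.94  2.65]
```

It came free without resistance. Raising it to about 105 mm.

Request:
{"fn": "carry_out", "kwargs": {
  "slide": [
    [0,0,-0.01],
    [0,0,-0.022],
    [0,0,-0.035],
    [0,0,-0.05],
    [0,0,-0.062],
    [0,0,-0.07],
    [0,0,-0.074],
    [0,0,-0.075]
  ],
  "roll": [0,0,0,0,0,0,0,0],
  "claw": [0.008,0.008,0.008,0.008,0.008,0.008,0.008,0.008]
}}

```text
clock: 13.5
position: [574.7, -57.9, 384.2]
ee_rot: [0.809, 0.588, -0.0, -0.0]
contact_force: [0.6, -0.4, -1.5]
gripper_width: 13.3
grasp_force: 58.4
```

Request:
{"fn": "carry_out", "kwargs": {
  "slide": [
    [0,0,0],
    [0,0,0],
    [0,0,0],
    [0,0,0]
  ],
  "roll": [0,0,0,0],
  "claw": [0.008,0.008,0.008,0.008]
}}

```text
clock: 14.0
position: [574.8, -57.9, 384.1]
ee_rot: [0.809, 0.588, -0.0, -0.0]
contact_force: [-0.8, -0.5, -1.2]
gripper_width: 13.3
grasp_force: 58.4
```

```bash
python3 st.py
python3 - <<'E'
from h import *
p=shot("side"); save(p,"lift.png")
E
```

```text
14.0 [574.8 -57.9 384.1] yaw -18.0 F [-0.8 -0.5 -1.2] M [-0.04  0.01  0.  ] 13.3 58.4 j [ 0.18  0.32 -0.14 -0.   -1.11  2.65]
```

View pics/lift.png

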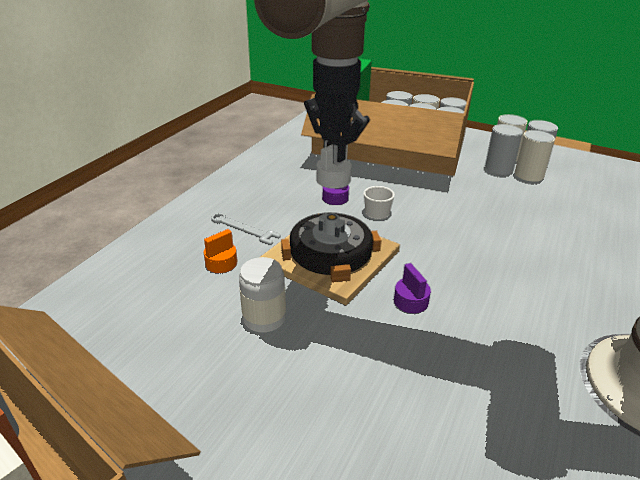

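The cap hangs level in the gripper at (334,168), clear above the bare neck at (331,225). The tin (262,295), pot (378,203) and spanner (245,228) haven't moved.

```bash
python3 -c "
from bench import *
print(job_done())"
```

```text
the job is handed in; nothing more can be done
None
```

The cap came loose turning counter-clockwise (seen from above); I turned it about 81°, lifted it off level, and handed the job in with the gripper holding it still about 105 mm above its seat and the tin, pot and spanner untouched (I never tried the clockwise way, since this one turned freely; the hand-in returned no verdict).

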